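Hang the dial meter on its hook, dial outward

ROBOT

A 6-joint arm with a two-finger parallel gripper is mounted at the origin on the work surface. World frame = base frame: x ahead of the robot, y to its left, z up, the work surface at z = 0. Lengths are in mm, angles in rad, forces in N, time in s.
With the tool pointing down it reaches from about 275 to 750 mm from the base axis. Payload 10.2 kg.
Tool frame: the origin (TCP) lies midway between the tips of the shut fingers; the grasp point (between the pads) lies 19 mm behind it; z points along the fingers, y is the line along which they close (so a half turn about z gives the same grasp; the last joint's range is limited). The gripper opens to 85 mm and grips with 20 to 120 N. Pads are 22 mm wide; open, the fingers measure 114 mm over their backs; the gripper's body (76 mm by 85 mm) begins 54 mm behind the grasp point. The pads swing forward as they close: fully open they stand 13 mm farther back than shut.
Start: joints at [1.02, 0.313, 1.498, -0, 1.331, -0.223], TCP at [169.042, 497.047, 231.294] pointing down, gripper open.
Joint ranges: [-2.94, 2.94], [-0.97, 2.17], [0.19, 2.56], [-1.23, 4.37], [0.02, 3.11], [-2.88, 2.88]. Speed limits (rad/s): [2.39, 2.39, 3.01, 3.14, 3.14, 3.14].

INTERFACE

Orientations are given as a unit quaternion [w, x, y, z].
In Python, from rig import ctrl gives the robot as it stands.
- The arm moves only by the tool send_rows, never from a script. Its argument "targets" is a list of rows, each an object with "offset": the shift along the world's x, y, z in cm, a list of three; "spin": the turn about the world's z in rad. A call has 1 to 8 rows; each row is the pose to reach, as a shift and turn from the pose commanded when the call began; what a row does not reach only later rows make up. A row lasts 1/12 s, in which the tool goes at most 41.7 mm and 7.16 degrees, less where a joint would pass 70% of its speed; a pose out of reach is approached as far as the arm can. A call with a gripper value outside its range is refused whole. "grip" is the opening, from 0 (shut) to 1 (fully open), set as the call begins (left out, the last holds). The fingers move at their own pace and stop on an object; "squeeze" is the grip in N (left out, the last holds). Time passes only in rows, so rows that repeat a pose let the fingers close. It gives the time, the measured TCP pose, the force, the opening and the grip force at its end, in the units of the state.
- ctrl.sense(): the state, without advancing time (a new reading comes with each control period).
- ctrl.capture(name): name is "side" or "top" or "wrist"; returns (picture, depth): 420x560x3 uint8, red, green, blue; 420x560 float32, mm along the optical axis (not along the pixel's ray), 0 where there is no reading.
- ctrl.calibration(name): a dict with "fx", "fy", "cx", "cy" (pixels), "view" (4x4, takes a point from world to camera coordinates); the wrist camera has in their place "mount" (4x4, takes a point from camera to tool coordinates, whose origin is the TCP and whose axes are the flange's). Camera axes: x right, y down, z forward; pixel columns grow to the right and rows downward; lengths in mm; the calibration is good to about 2 mm. A picture is of the moment at which its call begins: read the wrist's pose just before it. calibration takes no time and is no camera call.
- ctrl.finish_job(): hands the job in; it is judged then, once.
Trained networks look in the newest picture that a camera, given by its name, has taken for a name from the list of things; names that differ only in an ending like _2 or _b are one class to them, and where a whole thing is asked for, a point or a joint stands for the part that bears it (a point fixed in the world has none). Each returns a list of dicts, best first, with "conf" (0 to 1); they miss things now and then, are a little off and sometimes report something else, mostly with a low value. They report only what shows in the picture. A call takes as long as a camera call. They do not tell look-alikes from the thing itself.
- ctrl.search_frame(camera, query): "box" ([left, top, right, bottom] in pixels, round what is visible of it).
- ctrl.place_of(camera, query): "uv" ([column, row] in pixels: a listed point, or the origin of a listed thing).
The state is a dict: "time_s": time; "joints": joint angles; "dq": joint speeds; "tau": joint torques, N m; "eef_pos": TCP position; "ee_rot": TCP orientation; "force": force on the tool from outside, world axes, zero at the start; "wrist_torque": the same for the moment, N m; "grip_width": opening from 0.0 (shut) to 1.0 (fully open); "grip_force": force on a finger pad.
Only numpy, scipy, OpenCV 4.12 (cv2) and the standard library are available. Lean on these libraries where they do the work, as an engineer would, in place of code of your own. Each camera call takes 0.05 s, during which the arm holds its last target. There are 200 camera calls.

TASK

The black dial meter is lying on its face on the camera-repair bench. First stand it upright on the bench on its foot (the end away from its wire loop) and let go of it; then take it again and hang it by its wire loop over both prongs of the hook on the small board, hanging free with its dial facing outward, away from the board. Leave the camera, the oil bottle and the screwdriver where they are.

Things in the scene. Friction and masses are not known exactly. Their poses are not given: they have to be found in the camera images.
- meter: Black dial meter, 0.26 kg: block x -60..60, y -28..28, z 0..36 mm, loop of 5 mm steel wire on its +x end (in plane z=18, opening x 60..86, y +-17.5, 91 mm overall from origin). Origin: centre of the dial face. -z points out of the dial face (white dial, ticks), +z out of the plain back. Starts dial down, +z up, origin at bench height. Balanced at block middle; +x is up when standing or hung.
- meter_loop (a point): Centre of the loop's opening (35 wide x 26 mm high), at x 73, y 0, z 18 mm in the meter's frame.
- meter_foot (a point): Centre of the meter's foot, the flat 56 x 36 mm end face opposite the loop, at x -60, y 0, z 18 mm in the meter's frame.
- stand: Hook stand fixed to the bench, origin on the bench, +x outward along the prongs, z up. Base plate 12 thick, x -75..55, y +-70 mm. Plywood board 120 wide, front plane x=-50, top 192 mm up. Two parallel 6 mm steel prongs at y=+-8, centre line 180 mm up, level from the board to x=35, then turned up to tips at x=44, highest point 193 mm up.
- hook_seat (a point): Point midway between the prongs on their top line, 183 mm above the bench, at x = 0 of the stand (50 mm out from the board): where the loop's top wire should rest. Axes as the stand's.
- hook_tip (a point): Point midway between the two upturned prong tips, at x 44, y 0, z 190 mm of the stand.
- camera: Bystander: black camera body lying on its back, about 142 x 110 x 52 mm; origin at the centre of its underside.
- oil: Bystander: small clear oil bottle with a blue cap, 44 mm across, 95 mm high, standing; origin at the centre of its underside.
- driver: Bystander: screwdriver 160 mm long lying on the bench; origin at the middle of its underside.
Things that resemble listed ones, but are neither listed nor needed, are in the scene too. Of the things that look like the stand, the largest one is meant.

How it is judged:
By the outcome, as a careful person would: the job done as asked, in the order asked, and still so for the second after the job is handed in, with the robot touching nothing.
It also fails if it takes over 67 s, if anything falls off the work surface, if the arm or the gripper's body presses on something with over 40 N, if the wrist force passes 120 N, or if a joint passes its speed limit or range.

## Working session

There is one attempt and no reset: what is moved stays moved. The work goes in short steps, Python scripts to look and compute and a tool call to move; the robot and the scene stay as the last step left them, time stands still between calls to the robot, and variables do not carry over. Pictures are saved under pics/ and viewed, at most 10 in all, crops included, and the job is handed in when it is done.

Besides the shell and the picture viewer there is one more tool, called after "Call:" as a command line: name --argument value ..., lists and objects as JSON in quotes. send_rows: Moves the arm, as the interface text tells. Its arguments: {"type":"object","properties":{"targets":{"type":"array"},"grip":{"type":"number"},"squeeze":{"type":"number"}},"required":["targets"]}

```bash
mkdir -p pics; ls; cat > h.py <<'E'
import numpy as np,cv2
from rig import ctrl
from scipy.spatial.transform import Rotation as R
def T_tool(s):
    q=s["ee_rot"];T=np.eye(4);T[:3,:3]=R.from_quat([q[1],q[2],q[3],q[0]]).as_matrix();T[:3,3]=s["eef_pos"];return T
def cam(name):
    c=ctrl.calibration(name)
    M=np.linalg.inv(np.array(c["view"])) if "view" in c else T_tool(ctrl.sense())@np.array(c["mount"])
    return c,M
def snap(name,fn=None):
    c,M=cam(name); im,d=ctrl.capture(name)
    if fn: cv2.imwrite("pics/"+fn,im[:,:,::-1])
    return im,d,c,M
def pts(d,c,M):
    v,u=np.mgrid[:d.shape[0],:d.shape[1]]
    P=np.stack([(u-c["cx"])/c["fx"]*d,(v-c["cy"])/c["fy"]*d,d],-1)@M[:3,:3].T+M[:3,3]
    P[d==0]=np.nan
    return P
def at_z(uv,z,c,M):
    r=M[:3,:3]@np.array([(uv[0]-c["cx"])/c["fx"],(uv[1]-c["cy"])/c["fy"],1]);return M[:3,3]+r*(z-M[2,3])/r[2]
E
python3 - <<'E'
from h import *
s=ctrl.sense();print(s)
for n in("top","side"):
    im,d,c,M=snap(n,n+"0.png");P=pts(d,c,M)
    print(n,c["fx"],M[:3,3].round(),M[:3,2].round(2))
    for q in("meter","meter_loop","meter_foot","stand","hook_seat","hook_tip","camera","oil","driver"):
        for r in ctrl.place_of(n,q)[:3]:
            u,v=np.round(r["uv"]).astype(int); print(q,round(r["conf"],2),u,v,P[min(max(v,0),419),min(max(u,0),559)].round())
E
```

```text
pics
{'time_s': 0.0, 'joints': array([ 1.01959023e+00,  3.13467127e-01,  1.49844688e+00, -1.26036978e-05,
        1.33100584e+00, -2.23419121e-01]), 'dq': array([ 0.00163362, -0.0005969 ,  0.00028517,  0.00055428, -0.0021773 ,
       -0.00096231]), 'tau': array([-2.97475572e-04, -4.12254453e+01, -2.59744942e+01, -1.82429776e-04,
        4.06788124e-03,  1.65945636e-05]), 'eef_pos': array([168.90619303, 496.81014118, 230.72262975]), 'ee_rot': array([-2.44973453e-04,  1.63159230e-01,  9.86599526e-01, -6.16752155e-04]), 'force': array([ 0.24230024, -0.67589676,  0.69790564]), 'wrist_torque': array([-0.03118822,  0.0060021 ,  0.00881446]), 'grip_force': 0.0, 'grip_width': 0.9983387305860221}
top 433.0695117831536 [ 488.   16. 1340.] [ 0.1   0.02 -0.99]
meter 0.82 342 241 [ 538. -161.   38.]
meter_loop 0.59 330 268 [ 456. -131.    0.]
meter_foot 0.81 348 226 [ 587. -184.    0.]
stand 0.88 125 246 [504. 501.  12.]
stand 0.78 257 279 [416.  91.   6.]
stand 0.61 197 260 [468. 277.  11.]
hook_seat 0.89 107 246 [501. 509. 130.]
hook_seat 0.74 254 282 [414.  92. 128.]
hook_seat 0.64 183 262 [46
[... 230 characters left out ...]
241.    0.]
driver 0.67 349 227 [ 581. -183.   31.]
side 428.42897676043026 [ 368. -804.  932.] [ 0.2   0.71 -0.67]
meter 0.63 270 297 [ 516. -190.   31.]
meter_loop 0.73 242 283 [ 459. -109.   -0.]
meter_foot 0.64 294 297 [ 581. -184.    0.]
stand 0.82 214 233 [410.  82.   8.]
stand 0.81 223 192 [463. 256.  10.]
stand 0.6 224 149 [477. 251. 182.]
hook_seat 0.79 215 140 [477. 535.  25.]
hook_seat 0.62 223 119 [523. 636.  48.]
hook_seat 0.58 333 228 [744. -11.  45.]
hook_tip 0.92 231 145 [500. 255. 190.]
hook_tip 0.84 231 117 [536. 496. 138.]
hook_tip 0.78 221 202 [439.  69. 137.]
camera 0.69 332 230 [737. -21.  48.]
oil 0.96 279 400 [ 474. -448.   48.]
driver 0.81 365 308 [ 737. -274.   27.]
```

View pics/top0.png

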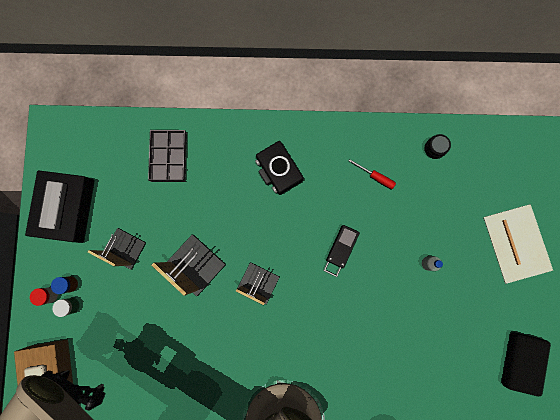

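View pics/side0.png

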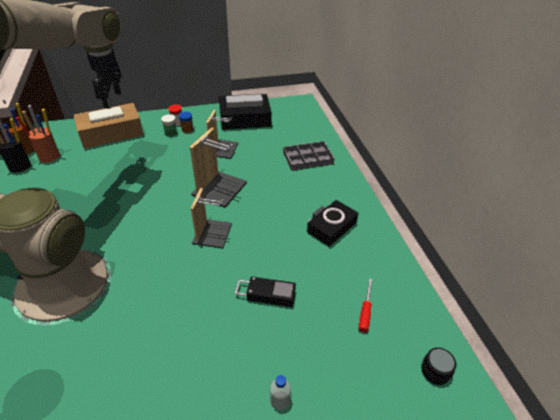

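Look-alikes in the top picture are three stands at about (118,248), (192,265) and (258,283). The middle one is largest in base and board, and its tip measures z=190 in the side view, so that is the one meant. There is one meter, at (342,247). I'll enlarge both to confirm, and fit their poses from depth.

```bash
python3 - <<'E'
from h import *
ims=[]
A=[];B=[]
for n in("top","side"):
    im,d,c,M=snap(n);P=pts(d,c,M);Q=P.reshape(-1,3)
    if n=="top": a=im[215:305,80:290];b=im[215:285,310:380];ims=[cv2.resize(a,(560,240),interpolation=2),cv2.resize(b,(240,240),interpolation=2)]
    m=Q[(Q[:,2]>31)&(Q[:,2]<42)&(abs(Q[:,0]-530)<90)&(abs(Q[:,1]+165)<80)]
    r=cv2.minAreaRect(m[:,:2].astype(np.float32));print(n,"meter top",len(m),r,np.median(m[:,2]))
    bx=Q[(Q[:,2]>6)&(Q[:,2]<18)&(abs(Q[:,0]-460)<110)&(abs(Q[:,1]-275)<110)]
    print(" base",len(bx),cv2.minAreaRect(bx[:,:2].astype(np.float32)))
    t=Q[(Q[:,2]>183)&(Q[:,2]<200)&(abs(Q[:,0]-460)<110)&(abs(Q[:,1]-275)<110)]
    if len(t)>5: print(" board top",len(t),cv2.minAreaRect(t[:,:2].astype(np.float32)),t[:,2].max())
    h=Q[(Q[:,2]>30)&(Q[:,2]<188)&(abs(Q[:,0]-460)<110)&(abs(Q[:,1]-275)<110)]
    print(" board/prongs",len(h)); np.save(n+"h.npy",h); np.save(n+"b.npy",bx)
    for q in("hook_tip","hook_seat","meter_loop"):
        z=dict(hook_tip=190,hook_seat=183,meter_loop=18)[q]
        for r in ctrl.place_of(n,q): print(q,round(r["conf"],2),np.round(r["uv"]),at_z(r["uv"],z,c,M).round(1))
cv2.imwrite("pics/crop.png",np.hstack(ims)[:,:,::-1])
print(ctrl.calibration("wrist"))
E
```

```text
top meter top 717 ((523.4979248046875, -164.56124877929688), (56.39029312133789, 119.93193817138672), 66.06722259521484) 35.82709832737032
 base 1501 ((457.56732177734375, 277.3740234375), (209.1683349609375, 199.0418243408203), 0.849172830581665)
 board top 281 ((456.02862548828125, 283.26519775390625), (118.5230484008789, 106.93682098388672), 50.008445739746094) 198.06339399528974
 board/prongs 578
hook_tip 0.89 [112. 236.] [528.3 471.7 190. ]
hook_tip 0.79 [261. 269.] [451.8  70.9 190. ]
hook_tip 0.56 [194. 250.] [497.3 251.9 190. ]
hook_seat 0.83 [185. 262.] [465.4 274.5 183. ]
hook_seat 0.78 [107. 242.] [512.9 488.  183. ]
hook_seat 0.64 [254. 283.] [414.   88.5 183. ]
meter_loop 0.79 [329. 269.] [ 452.9 -125.1   18. ]
side meter top 886 ((523.2588500976562, -165.60507202148438), (58.872093200683594, 119.93871307373047), 67.08814239501953) 36.840766809473905
 base 932 ((452.53662109375, 273.72216796875), (192.42422485351562, 181.98951721191406), 5.0973663330078125)
 board top 197 ((453.5205078125, 282.2048034667969), (120.45829772949219, 107.60359191894531), 48.13326644897461) 195.9288684834827
 board/prongs 1076
hook_tip 0.94 [230. 148.] [493.9 241.4 190. ]
hook_tip 0.84 [231. 118.] [523.7 407.1 190. ]
hook_tip 0.81 [222. 198.] [437.1  24.7 190. ]
hook_seat 0.96 [224. 117.] [505.1 427.3 183. ]
hook_seat 0.88 [218. 140.] [467.3 301.1 183. ]
hook_seat 0.57 [210. 203.] [407.8  22.  183. ]
meter_loop 0.58 [243. 282.] [ 460.7 -119.4   18. ]
{'fx': 327.7018112425257, 'fy': 327.7018112425257, 'cx': 280.17924500904894, 'cy': 211.25478880303626, 'mount': array([[-6.90316296e-05, -9.49772242e-01, -3.12941981e-01,
         8.11053988e+01],
       [ 9.99999549e-01, -3.62123129e-04,  8.78446852e-04,
         9.51139645e-01],
       [-9.47647966e-04, -3.12941779e-01,  9.49771838e-01,
        -1.42472030e+02],
       [ 0.00000000e+00,  0.00000000e+00,  0.00000000e+00,
         1.00000000e+00]])}
```

View pics/crop.png

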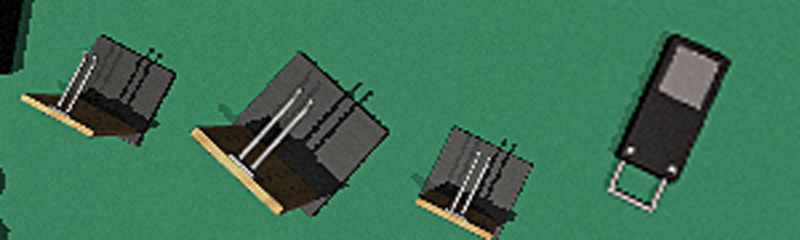

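The crop confirms it: the middle stand is clearly the largest, and the meter lies with its loop toward the lower left (about (635,190) in the crop). I'll look from nearer at the stand on the way, then at the meter.

Call:
send_rows --targets '[{"offset": [2,-1,4],"spin": 0},{"offset": [5,-4,7],"spin": 0},{"offset": [8,-7,10],"spin": 0},{"offset": [11,-10,12],"spin": 0},{"offset": [14,-13,13],"spin": 0},{"offset": [17,-16,13],"spin": 0},{"offset": [20,-19,13],"spin": 0},{"offset": [20,-19,13],"spin": 0}]' --grip 1

```text
time_s: 2.07
eef_pos: [370.8, 304.8, 361.8]
ee_rot: [0.001, 0.164, 0.986, 0.0]
force: [-0.9, 1.0, -0.1]
grip_width: 0.997
grip_force: 0.0
```

```bash
python3 - <<'E'
from h import *
s=ctrl.sense();print(s["time_s"],s["eef_pos"],s["joints"].round(2),R.from_matrix(T_tool(s)[:3,:3]).as_euler("ZYX"))
im,d,c,M=snap("wrist","w1.png");P=pts(d,c,M);Q=P.reshape(-1,3)
np.save("w1.npy",Q)
near=(abs(Q[:,0]-460)<110)&(abs(Q[:,1]-275)<110)
for lo,hi in((6,18),(25,170),(174,187),(188,198)):
    m=Q[near&(Q[:,2]>lo)&(Q[:,2]<hi)]
    if len(m)>5: print(lo,hi,len(m),cv2.minAreaRect(m[:,:2].astype(np.float32)))
for q in("hook_tip","hook_seat"):
    for r in ctrl.place_of("wrist",q): print(q,r["conf"],r["uv"],at_z(r["uv"],190 if "tip" in q else 183,c,M))
E
```

```text
2.0667 [370.75107861 304.81160888 361.84301032] [ 0.44  0.15  1.37 -0.    1.62 -0.8 ] [2.81249247e+00 1.04562215e-03 3.14117565e+00]
6 18 3009 ((455.4390869140625, 288.03094482421875), (140.14370727539062, 130.32150268554688), 49.77091979980469)
25 170 2630 ((417.1927185058594, 319.5091552734375), (120.2066879272461, 9.078182220458984), 53.701229095458984)
174 187 1176 ((455.0048522949219, 286.9075927734375), (118.63821411132812, 101.09188079833984), 49.72140121459961)
188 198 1324 ((457.417236328125, 285.8929138183594), (119.76248931884766, 106.1365966796875), 49.84311294555664)
hook_tip 0.85 [125.8, 285.9] [419.26656958 111.57604652 190.        ]
hook_tip 0.57 [273.8, 306.5] [496.36329985 255.75942405 190.        ]
hook_tip 0.56 [465.6, 250.2] [496.59337868 469.37201405 190.        ]
hook_seat 0.86 [472.0, 224.5] [473.65209854 483.35669061 183.        ]
hook_seat 0.75 [127.0, 258.3] [391.88252998 123.66428733 183.        ]
hook_seat 0.64 [280.6, 267.8] [456.6553475  277.35232823 183.        ]
```

View pics/w1.png

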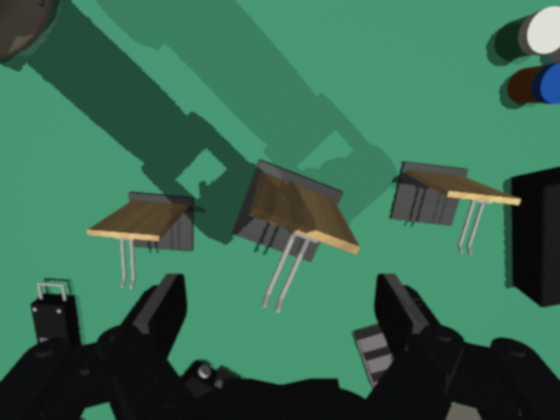

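The wrist view shows the chosen stand at (290,225) with clear prongs. The fit puts its origin at about (463.5, 281) with yaw -0.702. Now I'll go to the meter and turn the tool half round, so the last joint stays in range when hanging.

Call:
send_rows --targets '[{"offset": [1,-2,0],"spin": -0.12},{"offset": [1,-5,0],"spin": -0.24},{"offset": [2,-8,0],"spin": -0.36},{"offset": [2,-11,0],"spin": -0.48},{"offset": [3,-14,0],"spin": -0.6},{"offset": [3,-17,0],"spin": -0.72},{"offset": [4,-20,0],"spin": -0.84},{"offset": [4,-23,0],"spin": -0.96}]'

```text
time_s: 2.88
eef_pos: [409.2, 76.6, 361.2]
ee_rot: [0.0, 0.602, 0.798, 0.0]
force: [0.7, 0.6, -0.5]
grip_width: 0.999
grip_force: 0.0
```

Call:
send_rows --targets '[{"offset": [0.5,-3,-1],"spin": -0.12},{"offset": [1,-6,-2],"spin": -0.24},{"offset": [1.5,-9,-3],"spin": -0.36},{"offset": [2,-12,-5],"spin": -0.48},{"offset": [2.5,-14,-6],"spin": -0.6},{"offset": [3,-16,-7],"spin": -0.72},{"offset": [3.5,-18,-8],"spin": -0.84},{"offset": [3.5,-20.5,-9],"spin": -0.96}]'

```text
time_s: 3.55
eef_pos: [444.7, -127.5, 270.8]
ee_rot: [-0.0, 0.903, 0.43, 0.0]
force: [-0.3, -0.6, 0.0]
grip_width: 1.002
grip_force: 0.0
```

Call:
send_rows --targets '[{"offset": [0,0,-1],"spin": -0.12},{"offset": [0,0,-2],"spin": -0.24},{"offset": [0,0,-3],"spin": -0.36},{"offset": [0,0,-4],"spin": -0.48},{"offset": [0,0,-5],"spin": -0.6},{"offset": [0,0,-6],"spin": -0.72},{"offset": [0,0,-6],"spin": -0.84},{"offset": [0,0,-6],"spin": -0.96}]'

```text
time_s: 4.22
eef_pos: [444.1, -126.6, 210.8]
ee_rot: [-0.0, 0.999, -0.035, -0.0]
force: [1.0, 1.0, 0.2]
grip_width: 1.002
grip_force: 0.0
```

Call:
send_rows --targets '[{"offset": [0,0,0],"spin": -0.12},{"offset": [0,0,0],"spin": -0.24},{"offset": [0,0,0],"spin": -0.35},{"offset": [0,0,0],"spin": -0.35}]'

```text
time_s: 4.55
eef_pos: [444.3, -126.8, 211.3]
ee_rot: [-0.0, 0.978, -0.208, 0.0]
force: [0.0, -0.1, -0.1]
grip_width: 1.0
grip_force: 0.0
```

```bash
python3 - <<'E'
from h import *
s=ctrl.sense();print(s["time_s"],s["eef_pos"],s["joints"].round(2),R.from_matrix(T_tool(s)[:3,:3]).as_euler("ZYX"))
im,d,c,M=snap("wrist","w2.png");P=pts(d,c,M);Q=P.reshape(-1,3)
near=(abs(Q[:,0]-500)<120)&(abs(Q[:,1]+150)<90)
for lo,hi in((29,43),(10,27)):
    m=Q[near&(Q[:,2]>lo)&(Q[:,2]<hi)];print(lo,len(m),np.median(m[:,2]),cv2.minAreaRect(m[:,:2].astype(np.float32)))
for q in("meter","meter_loop"):
    for r in ctrl.place_of("wrist",q): print(q,r["conf"],r["uv"],at_z(r["uv"],18 if "l" in q else 0,c,M))
E
```

```text
4.55 [ 444.28183723 -126.831466    211.33972376] [-0.53  0.19  1.71  0.    1.24  1.46] [-4.18513436e-01 -6.35113543e-05 -3.14136427e+00]
29 8428 36.1176722918693 ((524.6922607421875, -163.6014404296875), (56.104888916015625, 119.61676025390625), 66.570556640625)
10 403 20.07389782894296 ((454.1817932128906, -132.7277069091797), (44.191715240478516, 29.130809783935547), 67.25006866455078)
meter 0.75 [549.0, 19.6] [ 482.45772472 -422.55885       0.        ]
meter 0.56 [281.1, 97.2] [ 522.3514411  -161.20820915    0.        ]
meter_loop 0.6 [280.9, 170.8] [ 456.29883614 -131.63545811   18.        ]
```

View pics/w2.png

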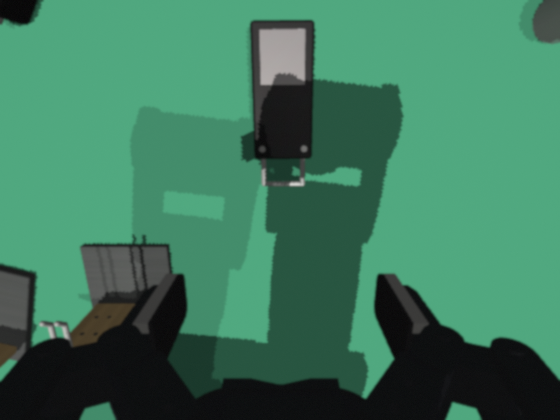

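Call:
send_rows --targets '[{"offset": [0.15,-0.27,-4],"spin": 0.01},{"offset": [0.15,-0.27,-8],"spin": 0.01},{"offset": [0.15,-0.27,-12],"spin": 0.01},{"offset": [0.15,-0.27,-15],"spin": 0.01},{"offset": [0.15,-0.27,-18],"spin": 0.01},{"offset": [0.15,-0.27,-20],"spin": 0.01},{"offset": [0.15,-0.27,-21],"spin": 0.01},{"offset": [0.15,-0.27,-21],"spin": 0.01}]'

```text
time_s: 5.37
eef_pos: [444.8, -130.0, -0.2]
ee_rot: [-0.001, 0.98, -0.201, -0.002]
force: [-0.0, -0.3, 1.1]
grip_width: 1.0
grip_force: 0.0
```

Call:
send_rows --targets '[{"offset": [0,0,0],"spin": 0},{"offset": [0,0,0],"spin": 0},{"offset": [0,0,0],"spin": 0},{"offset": [0,0,0],"spin": 0},{"offset": [0,0,0],"spin": 0},{"offset": [0,0,0],"spin": 0},{"offset": [0,0,0],"spin": 0},{"offset": [0,0,0],"spin": 0}]' --grip 0.3 --squeeze 20

```text
time_s: 6.03
eef_pos: [446.2, -131.0, 2.4]
ee_rot: [0.0, 0.979, -0.202, 0.001]
force: [-0.2, -0.1, 7.3]
grip_width: 0.517
grip_force: 19.4
```

Call:
send_rows --targets '[{"offset": [0.0,0.0,1],"spin": 0},{"offset": [0.1,0,2.5],"spin": 0},{"offset": [0.3,-0.1,4],"spin": 0},{"offset": [0.6,-0.2,5.5],"spin": 0},{"offset": [1,-0.4,7],"spin": 0},{"offset": [1.5,-0.6,8.5],"spin": 0},{"offset": [2,-0.8,10],"spin": 0},{"offset": [2,-0.8,10],"spin": 0}]'

```text
time_s: 6.7
eef_pos: [467.1, -139.5, 104.4]
ee_rot: [0.001, 0.979, -0.202, 0.003]
force: [-0.1, -1.5, -2.1]
grip_width: 0.513
grip_force: 23.2
```

```bash
python3 - <<'E'
from h import *
s=ctrl.sense();print(s["time_s"],s["eef_pos"],s["force"],s["grip_width"],s["wrist_torque"])
im,d,c,M=snap("side");P=pts(d,c,M)
sub=im[180:380,180:380]; cv2.imwrite("pics/s3.png",cv2.resize(sub,(600,600),interpolation=2)[:,:,::-1])
E
```

```text
6.7 [ 467.12669008 -139.48043591  104.37695584] [-0.08644457 -1.49886084 -2.12104362] 0.5127557898870316 [0.02811203 0.05770876 0.02244473]
```

View pics/s3.png

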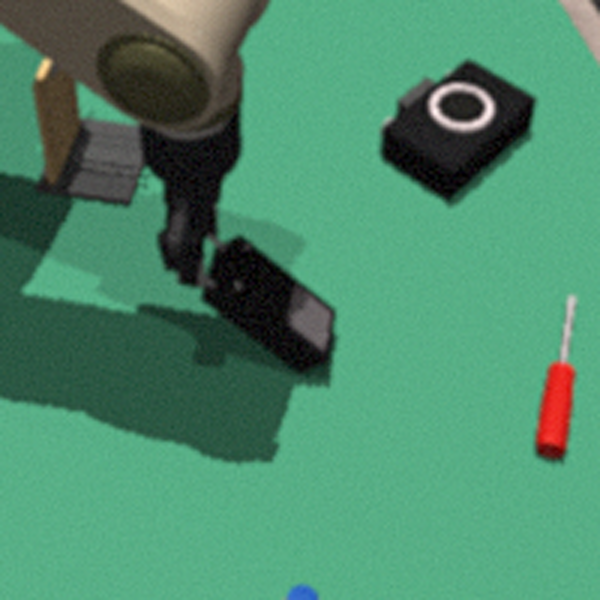

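The meter hangs from the loop, tilted with its foot low at about (320,360). I'll lift more and measure the tilt.

Call:
send_rows --targets '[{"offset": [1,-0.4,1.5],"spin": 0},{"offset": [2,-0.8,3],"spin": 0},{"offset": [3,-1.2,4.5],"spin": 0},{"offset": [3,-1.2,6],"spin": 0},{"offset": [3,-1.2,6],"spin": 0},{"offset": [3,-1.2,6],"spin": 0}]'

```text
time_s: 7.25
eef_pos: [495.0, -150.3, 160.4]
ee_rot: [-0.0, 0.979, -0.202, -0.0]
force: [0.3, 0.5, -2.9]
grip_width: 0.512
grip_force: 23.0
```

```bash
cat >> h.py <<'E'
def tilt():
    s=ctrl.sense();e=s["eef_pos"]
    im,d,c,M=snap("side");Q=pts(d,c,M).reshape(-1,3)
    u=np.array([np.cos(-.408),np.sin(-.408)]);w=np.array([-u[1],u[0]])
    rel=Q[:,:2]-e[:2];a=rel@u;b=rel@w
    m=(abs(b)<33)&(a>-40)&(a<150)&(Q[:,2]>3)&(Q[:,2]<e[2]-5)
    print(s["time_s"],e.round(1),s["force"].round(1),s["grip_width"],m.sum())
    X=np.stack([a[m],Q[m,2]],1).astype(np.float32)
    g=b[m]
    print("rect(along foot dir, z)",cv2.minAreaRect(X),"min z",np.percentile(X[:,1],2), "a at low",np.median(X[X[:,1]<np.percentile(X[:,1],5)],0),"b range",np.percentile(g,[2,98]))
E
python3 -c "from h import *;tilt()"
```

```text
7.25 [ 495.  -150.3  160.4] [ 0.3  0.5 -2.9] 0.5123910944314458 1116
rect(along foot dir, z) ((55.53984069824219, 79.16278839111328), (188.42782592773438, 152.30386352539062), 0.0066840434446930885) min z 3.1433108 a at low [40.21659    3.1822722] b range [-30.55132512  24.83951357]
```

```bash
sed -i 's/im,d,c,M=snap("side");Q=pts(d,c,M).reshape(-1,3)/im,d,c,M=snap("side");Q=pts(d,c,M).reshape(-1,3);f=im.reshape(-1,3).astype(int);dk=abs(f[:,1]-f[:,0])<25/; s/(Q\[:,2\]>3)&/(Q[:,2]>8)\&dk\&/' h.py
cat >> h.py <<'E'
    f2=np.stack([a[m],g,Q[m,2]],1)
    import itertools
    rng=np.random.default_rng(0);best=0
    for _ in range(400):
        p=f2[rng.choice(len(f2),3,False)];n=np.cross(p[1]-p[0],p[2]-p[0]);L=np.linalg.norm(n)
        if L<50: continue
        n/=L;k=abs((f2-p[0])@n)<1.5
        if k.sum()>best: best=k.sum();bn=n;bk=k
    pl=f2[bk];print("plane n (a,b,z)",np.linalg.svd(pl-pl.mean(0))[2][2].round(3),best,"cen",pl.mean(0).round(1),"a,z range",pl.min(0).round(),pl.max(0).round())
E
python3 -c "from h import *;tilt()"
```

```text
7.3 [ 494.6 -150.2  159.9] [-0.1  0.1 -2.6] 0.5140630020677871 889
rect(along foot dir, z) ((49.811981201171875, 108.67091369628906), (36.53004837036133, 120.32992553710938), 35.36659240722656) min z 63.30294 a at low [72.732475 64.73883 ] b range [-30.4256053   19.88661352]
plane n (a,b,z) [ 0.806 -0.026  0.591] 409 cen [ 64.4  -6.2 113.8] a,z range [ 32. -32.  71.] [ 95.  22. 155.]
```

Tilt is about 54°, so pad friction is holding it. I'll swing it the rest of the way with a gentle move back and a brisk start forward and up.

Call:
send_rows --targets '[{"offset": [-0.5,0.2,-0.3],"spin": 0},{"offset": [-1.4,0.6,-0.8],"spin": 0},{"offset": [-2.5,1.1,-1.4],"spin": 0},{"offset": [-3.6,1.6,-2],"spin": 0},{"offset": [-4.6,2,-2.5],"spin": 0},{"offset": [-5.2,2.3,-2.8],"spin": 0},{"offset": [-5.5,2.4,-3],"spin": 0},{"offset": [-5.5,2.4,-3],"spin": 0}]'

```text
time_s: 8.02
eef_pos: [439.9, -126.3, 130.8]
ee_rot: [-0.0, 0.979, -0.202, -0.001]
force: [0.0, -0.5, -2.1]
grip_width: 0.508
grip_force: 23.0
```

Call:
send_rows --targets '[{"offset": [3.2,-1.4,2],"spin": 0},{"offset": [6.4,-2.8,3],"spin": 0},{"offset": [9,-3.9,3.5],"spin": 0},{"offset": [11,-4.8,3.5],"spin": 0},{"offset": [12.3,-5.3,3.5],"spin": 0},{"offset": [13.2,-5.7,3.5],"spin": 0},{"offset": [13.6,-5.9,3.5],"spin": 0},{"offset": [13.6,-5.9,3.5],"spin": 0}]'

```text
time_s: 8.68
eef_pos: [577.1, -186.0, 165.9]
ee_rot: [0.0, 0.979, -0.202, 0.0]
force: [0.1, 0.4, -3.2]
grip_width: 0.511
grip_force: 21.2
```

```bash
python3 -c "from h import *;tilt()"
```

```text
8.6833 [ 577.1 -186.   165.9] [ 0.1  0.4 -3.2] 0.5106686044359948 678
rect(along foot dir, z) ((18.152484893798828, 101.3983154296875), (33.842376708984375, 121.3503189086914), 13.642112731933594) min z 46.254684 a at low [30.054455 47.29972 ] b range [-30.50219218  15.84966906]
plane n (a,b,z) [-0.015 -1.    -0.002] 305 cen [ 18.  -28.4 102. ] a,z range [ -9. -30.  40.] [ 45. -26. 159.]
```

Call:
send_rows --targets '[{"offset": [0,0,-1.5],"spin": 0},{"offset": [0,0,-2.7],"spin": 0},{"offset": [0,0,-3.4],"spin": 0},{"offset": [0,0,-3.9],"spin": 0},{"offset": [0,0,-4.1],"spin": 0},{"offset": [0.5,-0.2,-4.1],"spin": 0},{"offset": [1,-0.4,-4.1],"spin": 0},{"offset": [1.5,-0.6,-4.1],"spin": 0}]'

```text
time_s: 9.4
eef_pos: [593.2, -192.5, 129.4]
ee_rot: [0.001, 0.979, -0.202, 0.004]
force: [-0.3, -0.6, 14.5]
grip_width: 0.512
grip_force: 24.3
```

Call:
send_rows --targets '[{"offset": [0.5,-0.2,0],"spin": 0},{"offset": [1,-0.4,0],"spin": 0},{"offset": [1.5,-0.6,0],"spin": 0},{"offset": [1.5,-0.6,0],"spin": 0}]'

```text
time_s: 9.73
eef_pos: [607.6, -198.6, 127.7]
ee_rot: [0.001, 0.979, -0.202, 0.002]
force: [-1.7, -1.3, 8.4]
grip_width: 0.51
grip_force: 24.7
```

```bash
python3 -c "from h import *;tilt()"
```

```text
9.7333 [ 607.6 -198.6  127.7] [-1.7 -1.3  8.4] 0.5097769994201148 448
rect(along foot dir, z) ((62.61383056640625, 67.2360610961914), (171.05715942382812, 114.58074188232422), 1.2638520002365112) min z 10.190445 a at low [-0.86043006 10.839448  ] b range [-30.64018663  -0.07527777]
plane n (a,b,z) [ 0.012  1.    -0.006] 308 cen [ -2.9 -28.6  68.5] a,z range [-20. -31.   8.] [ 13. -26. 123.]
```

Side face reads upright (vertical extent 8–123, about 33 wide). I'll ease off and let go.

Call:
send_rows --targets '[{"offset": [0,0,0.15],"spin": 0},{"offset": [0,0,0.15],"spin": 0}]'

```text
time_s: 9.95
eef_pos: [606.8, -197.8, 128.0]
ee_rot: [0.0, 0.979, -0.202, 0.001]
force: [0.1, 0.5, 3.7]
grip_width: 0.515
grip_force: 24.3
```

Call:
send_rows --targets '[{"offset": [0,0,0],"spin": 0},{"offset": [0,0,0],"spin": 0},{"offset": [0,0,0],"spin": 0},{"offset": [0,0,1],"spin": 0},{"offset": [0,0,3],"spin": 0},{"offset": [0,0,5],"spin": 0},{"offset": [0,0,5],"spin": 0},{"offset": [0,0,5],"spin": 0}]' --grip 1

```text
time_s: 10.62
eef_pos: [606.9, -197.8, 178.2]
ee_rot: [0.0, 0.979, -0.202, 0.001]
force: [0.5, 0.5, -0.6]
grip_width: 0.996
grip_force: 0.0
```

```bash
python3 - <<'E'
from h import *
tilt()
im,d,c,M=snap("side");cv2.imwrite("pics/s4.png",cv2.resize(im[170:370,200:400],(600,600),interpolation=2)[:,:,::-1])
im,d,c,M=snap("wrist");Q=pts(d,c,M).reshape(-1,3)
e=ctrl.sense()["eef_pos"]
k=(np.hypot(Q[:,0]-e[0],Q[:,1]-e[1])<45)
for lo,hi in((112,127),(130,156)):
    m=Q[k&(Q[:,2]>lo)&(Q[:,2]<hi)];print(lo,len(m),np.median(m[:,2]) if len(m) else 0,cv2.minAreaRect(m[:,:2].astype(np.float32)) if len(m)>5 else 0)
E
```

```text
10.6167 [ 606.9 -197.8  178.2] [ 0.5  0.5 -0.6] 0.9956935527917675 559
rect(along foot dir, z) ((36.008506774902344, 43.237091064453125), (116.91315460205078, 201.33724975585938), 49.94515609741211) min z 12.910256 a at low [ 6.418393 13.113229] b range [-30.61606616   8.03440324]
plane n (a,b,z) [-0.017  1.    -0.001] 296 cen [ -0.7 -28.3  67.1] a,z range [-17. -30.   8.] [ 16. -26. 123.]
112 3506 119.82526929753855 ((609.04052734375, -197.67257690429688), (56.27339553833008, 33.137107849121094), 67.45467376708984)
130 881 150.08566492103188 ((607.339599609375, -197.10873413085938), (44.8045654296875, 4.853799819946289), 66.88578033447266)
```

View pics/s4.png

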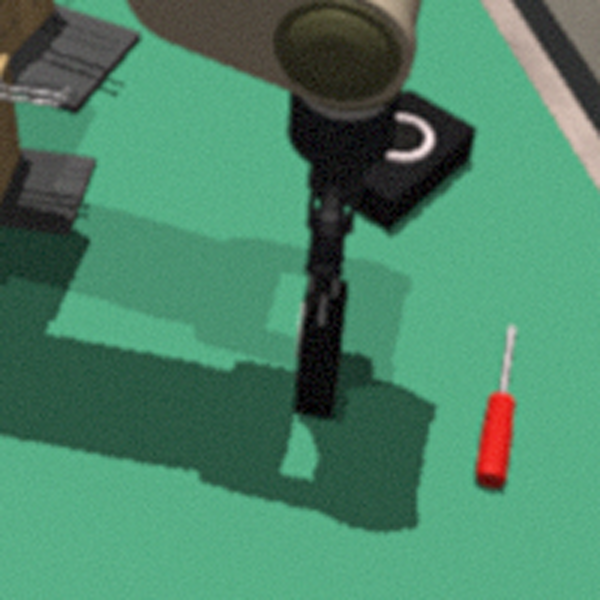

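The meter stands upright on its foot, free of the gripper (dark block at (322,350)). Now I'll take it again by the block just below the loop.

Call:
send_rows --targets '[{"offset": [0,0,0],"spin": 0},{"offset": [0,0,-2],"spin": 0},{"offset": [0.05,0.05,-4.5],"spin": 0.01},{"offset": [0.05,0.05,-7],"spin": 0.01},{"offset": [0.05,0.05,-8.8],"spin": 0.01},{"offset": [0.05,0.05,-9.5],"spin": 0.01},{"offset": [0.05,0.05,-9.5],"spin": 0.01}]'

```text
time_s: 11.35
eef_pos: [606.5, -196.9, 80.3]
ee_rot: [-0.0, 0.98, -0.197, -0.001]
force: [-1.0, -0.3, 0.8]
grip_width: 0.998
grip_force: 0.0
```

Call:
send_rows --targets '[{"offset": [0,0,0],"spin": 0},{"offset": [0,0,0],"spin": 0},{"offset": [0,0,0],"spin": 0},{"offset": [0,0,0],"spin": 0},{"offset": [0,0,0],"spin": 0},{"offset": [0,0,0],"spin": 0}]' --grip 0.4 --squeeze 40

```text
time_s: 11.85
eef_pos: [607.5, -197.6, 83.0]
ee_rot: [0.0, 0.98, -0.197, 0.001]
force: [-1.7, -0.7, 5.8]
grip_width: 0.651
grip_force: 36.6
```

Call:
send_rows --targets '[{"offset": [0,0,1],"spin": 0},{"offset": [0,0,3],"spin": 0},{"offset": [0,0,5.5],"spin": 0},{"offset": [0,0,8],"spin": 0},{"offset": [0,0,10],"spin": 0},{"offset": [-0.3,1,11.5],"spin": 0.1},{"offset": [-0.6,2.5,12],"spin": 0.21},{"offset": [-1,4.5,12],"spin": 0.33}]'

```text
time_s: 12.52
eef_pos: [597.2, -152.5, 203.7]
ee_rot: [0.0, 1.0, -0.031, 0.001]
force: [0.5, -0.2, -3.0]
grip_width: 0.65
grip_force: 35.9
```

Call:
send_rows --targets '[{"offset": [-0.4,2,0],"spin": 0.12},{"offset": [-0.8,4,0],"spin": 0.24},{"offset": [-1.2,6,0],"spin": 0.36},{"offset": [-1.6,8,0],"spin": 0.48},{"offset": [-2,10,0],"spin": 0.6},{"offset": [-2.4,12,0],"spin": 0.72},{"offset": [-2.8,14,0],"spin": 0.84},{"offset": [-3.2,16,0],"spin": 0.96}]'

```text
time_s: 13.18
eef_pos: [564.4, 9.0, 202.0]
ee_rot: [-0.0, 0.9, 0.435, -0.0]
force: [0.3, 0.5, -2.3]
grip_width: 0.649
grip_force: 35.9
```

Call:
send_rows --targets '[{"offset": [-0.4,2,0],"spin": 0.12},{"offset": [-0.8,4,0],"spin": 0.24},{"offset": [-1.2,6,0],"spin": 0.36},{"offset": [-1.6,8,0],"spin": 0.48},{"offset": [-2,10,0],"spin": 0.6},{"offset": [-2.4,12,0],"spin": 0.72},{"offset": [-2.8,14,0],"spin": 0.84},{"offset": [-3.2,16,0],"spin": 0.96}]'

```text
time_s: 13.85
eef_pos: [532.4, 169.0, 202.0]
ee_rot: [-0.0, 0.598, 0.802, -0.0]
force: [0.5, 0.1, -2.2]
grip_width: 0.651
grip_force: 35.9
```

Call:
send_rows --targets '[{"offset": [-0.1,1.5,0],"spin": 0.12},{"offset": [-0.2,3,0],"spin": 0.24},{"offset": [-0.4,4.5,0],"spin": 0.36},{"offset": [-0.6,5.5,0],"spin": 0.48},{"offset": [-0.8,6.1,0],"spin": 0.58},{"offset": [-0.8,6.1,0],"spin": 0.587},{"offset": [-0.8,6.1,0],"spin": 0.587}]'

```text
time_s: 14.43
eef_pos: [524.8, 228.9, 201.9]
ee_rot: [-0.0, 0.344, 0.939, -0.0]
force: [0.4, -0.8, -2.5]
grip_width: 0.655
grip_force: 35.9
```

```bash
cat > st.py <<'E'
from h import *
O=np.array([463.5,281.]);th=-.702
u=np.array([np.cos(th),np.sin(th)]);w=np.array([-u[1],u[0]])
def S(xy): r=np.asarray(xy)[...,:2]-O; return np.stack([r@u,r@w],-1)
E
python3 - <<'E'
from st import *
s=ctrl.sense();e=s["eef_pos"];print(s["time_s"],e,"stand",S(e),R.from_matrix(T_tool(s)[:3,:3]).as_euler("ZYX"),s["joints"].round(2),s["force"])
im,d,c,M=snap("wrist","w5.png");Q=pts(d,c,M).reshape(-1,3)
p=S(Q)
def rect(k,t): 
    X=np.c_[p[k],Q[k,2]]; print(t,len(X),np.percentile(X,[1,50,99],axis=0).round(1).tolist() if len(X)>5 else 0, cv2.minAreaRect(X[:,:2].astype(np.float32)) if len(X)>5 else 0)
n=(np.hypot(*(Q[:,:2]-e[:2]).T)<45)
rect(n&(abs(Q[:,2]-(e[2]+37))<7),"block top")
rect(n&(abs(Q[:,2]-(e[2]+67))<5),"loop")
b=(abs(p[:,1])<25)&(abs(Q[:,2]-185)<12)&(p[:,0]>-45)&(p[:,0]<50)
rect(b,"prongs"); rect(b&(p[:,1]<0),"pr-");rect(b&(p[:,1]>0),"pr+")
rect((abs(p[:,1])<80)&(abs(Q[:,2]-12)<6)&(abs(p[:,0])<90),"base")
rect((abs(p[:,1])<75)&(abs(Q[:,2]-192)<4)&(abs(p[:,0]+56)<12),"boardtop")
E
```

```text
14.4333 [524.77253853 228.92376269 201.90615708] stand [80.41280922 -0.19642507] [ 2.43882051e+00 -3.12962734e-04 -3.14124158e+00] [ 0.21  0.44  1.39  0.    1.31 -0.66] [ 0.38364612 -0.75291732 -2.50034505]
block top 12756 [[61.8, -33.8, 232.4], [73.4, 0.5, 238.6], [94.3, 35.6, 245.0]] ((78.47276306152344, 0.6721115112304688), (82.9916000366211, 35.3553581237793), 89.18350982666016)
loop 1666 [[61.7, -34.2, 264.0], [63.1, 0.2, 270.2], [78.8, 35.7, 273.9]] ((70.56768798828125, 0.4667396545410156), (18.241146087646484, 72.43111419677734), 0.022942354902625084)
prongs 5175 [[-42.6, -11.4, 179.9], [-3.4, 4.4, 182.5], [44.6, 10.2, 192.6]] ((1.3978157043457031, -0.5864076614379883), (90.1610107421875, 22.025720596313477), 0.040349144488573074)
pr- 2579 [[-42.6, -11.4, 179.9], [-3.4, -8.4, 182.5], [44.6, -5.6, 192.6]] ((1.4006500244140625, -8.584548950195312), (6.080684661865234, 90.16309356689453), 89.95751953125)
pr+ 2596 [[-42.6, 4.5, 179.9], [-3.4, 7.3, 182.6], [44.6, 10.3, 192.6]] ((1.2524528503417969, 7.423332214355469), (6.028800010681152, 89.68802642822266), 89.99675750732422)
base 13738 [[-50.3, -68.8, 10.1], [-3.2, -0.4, 12.0], [52.7, 68.3, 14.1]] ((-2.114391326904297, -0.2908935546875), (112.38557434082031, 140.44757080078125), 0.1815703958272934)
boardtop 0 0 0
```

View pics/w5.png

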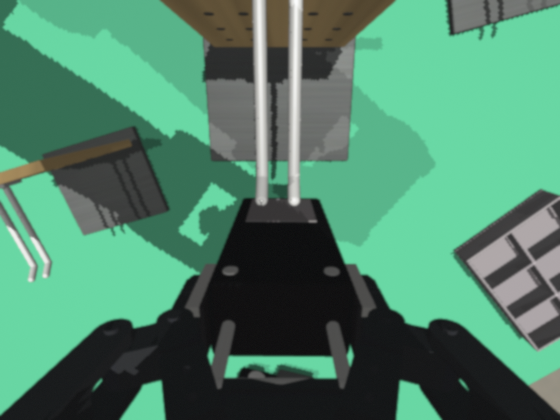

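Prongs lie at y = -8.5 and +7.4 in the stand frame, with tool y = -0.2 and yaw matched. The back (two screws, grey plate) faces the board, so the dial faces outward. I'll lower until the loop opening is at prong height, then slide in.

Call:
send_rows --targets '[{"offset": [0,0,-1],"spin": 0},{"offset": [0,0,-3],"spin": 0},{"offset": [0,0,-5],"spin": 0},{"offset": [0,0,-6.3],"spin": 0},{"offset": [0,0,-6.75],"spin": 0},{"offset": [0,0,-6.75],"spin": 0},{"offset": [0,0,-6.75],"spin": 0}]'

```text
time_s: 15.07
eef_pos: [525.4, 228.6, 134.7]
ee_rot: [0.0, 0.344, 0.939, 0.0]
force: [0.1, 0.6, -2.3]
grip_width: 0.653
grip_force: 35.8
```

Call:
send_rows --targets '[{"offset": [-0.4,0.3,0],"spin": 0},{"offset": [-1,0.8,0],"spin": 0},{"offset": [-1.7,1.4,0],"spin": 0},{"offset": [-2.4,2,0],"spin": 0},{"offset": [-2.9,2.4,0],"spin": 0},{"offset": [-3,2.5,0],"spin": 0}]'

```text
time_s: 15.57
eef_pos: [493.9, 254.9, 134.5]
ee_rot: [-0.0, 0.343, 0.939, 0.0]
force: [-0.2, -0.1, -3.6]
grip_width: 0.651
grip_force: 35.8
```

```bash
python3 - <<'E'
from st import *
s=ctrl.sense();e=s["eef_pos"];print(s["time_s"],e,"stand",S(e),s["force"])
im,d,c,M=snap("wrist","w6.png")
E
```

```text
15.5667 [493.90380492 254.91043873 134.5091372 ] stand [40.06212481 -0.2876046 ] [-0.24454468 -0.058806   -3.63225593]
```

View pics/w6.png

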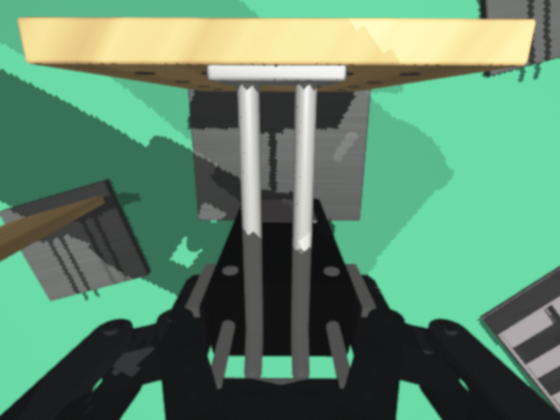

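The prongs at (250,230) and (303,230) run through the loop, over the block. I'll go on to the seat and lower.

Call:
send_rows --targets '[{"offset": [-0.5,0.4,0],"spin": 0},{"offset": [-1.1,0.9,0],"spin": 0},{"offset": [-1.8,1.5,0],"spin": 0},{"offset": [-2.5,2.1,0],"spin": 0},{"offset": [-3,2.5,0],"spin": 0},{"offset": [-3.05,2.6,0],"spin": 0},{"offset": [-3.05,2.6,0],"spin": 0}]'

```text
time_s: 16.2
eef_pos: [464.3, 280.3, 134.4]
ee_rot: [0.0, 0.343, 0.939, 0.0]
force: [0.6, 0.3, -2.2]
grip_width: 0.653
grip_force: 35.8
```

Call:
send_rows --targets '[{"offset": [0,0,-0.4],"spin": 0},{"offset": [0,0,-0.8],"spin": 0},{"offset": [0,0,-1.1],"spin": 0},{"offset": [0,0,-1.3],"spin": 0},{"offset": [0,0,-1.4],"spin": 0},{"offset": [0,0,-1.4],"spin": 0}]'

```text
time_s: 16.7
eef_pos: [464.6, 279.7, 120.0]
ee_rot: [-0.0, 0.343, 0.939, -0.0]
force: [0.5, 0.4, -2.6]
grip_width: 0.649
grip_force: 35.8
```

Not seated yet (the force is still the full weight). I'll lower a little more.

Call:
send_rows --targets '[{"offset": [0,0,-0.1],"spin": 0},{"offset": [0,0,-0.15],"spin": 0},{"offset": [0,0,-0.15],"spin": 0}]'

```text
time_s: 16.95
eef_pos: [464.9, 279.9, 119.5]
ee_rot: [0.001, 0.343, 0.939, 0.0]
force: [-1.2, -0.6, 3.2]
grip_width: 0.646
grip_force: 36.6
```

Call:
send_rows --targets '[{"offset": [0,0,0],"spin": 0},{"offset": [0,0,0],"spin": 0},{"offset": [0,0,0],"spin": 0},{"offset": [0,0,0],"spin": 0},{"offset": [0,0,0],"spin": 0},{"offset": [0,0,0],"spin": 0}]' --grip 0.95 --squeeze 20

```text
time_s: 17.45
eef_pos: [464.5, 279.9, 118.7]
ee_rot: [-0.0, 0.343, 0.939, -0.0]
force: [-0.8, 0.5, 0.9]
grip_width: 0.947
grip_force: 0.0
```

Call:
send_rows --targets '[{"offset": [0,0,0.5],"spin": 0},{"offset": [0,0,1.5],"spin": 0},{"offset": [0,0,3],"spin": 0},{"offset": [0,0,5],"spin": 0},{"offset": [0,0,7.5],"spin": 0},{"offset": [0,0,10],"spin": 0},{"offset": [0,0,13],"spin": 0},{"offset": [0,0,15],"spin": 0}]'

```text
time_s: 18.12
eef_pos: [464.8, 280.0, 272.6]
ee_rot: [0.001, 0.343, 0.939, 0.001]
force: [0.4, 0.1, 1.5]
grip_width: 0.948
grip_force: 0.0
```

Call:
send_rows --targets '[{"offset": [2,-3,2],"spin": 0},{"offset": [2,-6,4],"spin": 0},{"offset": [2,-9,4],"spin": 0},{"offset": [2,-12,4],"spin": 0},{"offset": [2,-15,4],"spin": 0},{"offset": [2,-17,4],"spin": 0},{"offset": [2,-18,4],"spin": 0},{"offset": [2,-18,4],"spin": 0}]'

```text
time_s: 18.78
eef_pos: [484.6, 98.6, 309.6]
ee_rot: [0.001, 0.344, 0.939, 0.0]
force: [0.8, 0.6, 1.2]
grip_width: 0.951
grip_force: 0.0
```

```bash
python3 - <<'E'
from st import *
s=ctrl.sense();print(s["time_s"],s["eef_pos"],s["force"])
im,d,c,M=snap("side");cv2.imwrite("pics/s7.png",cv2.resize(im[90:270,140:340],(660,594),interpolation=2)[:,:,::-1])
Q=pts(d,c,M).reshape(-1,3);p=S(Q);k=(abs(p[:,0])<30)&(abs(p[:,1])<45)&(Q[:,2]>25)&(Q[:,2]<172)
X=np.c_[p[k],Q[k,2]];print(len(X),np.percentile(X,[2,50,98],axis=0).round(1))
E
```

```text
18.7833 [484.62992648  98.56119785 309.58796946] [0.81339115 0.62392987 1.1610934 ]
630 [[-13.7 -32.7  42.6]
 [ 14.2 -22.8 111.3]
 [ 20.6  21.  159.9]]
```

View pics/s7.png

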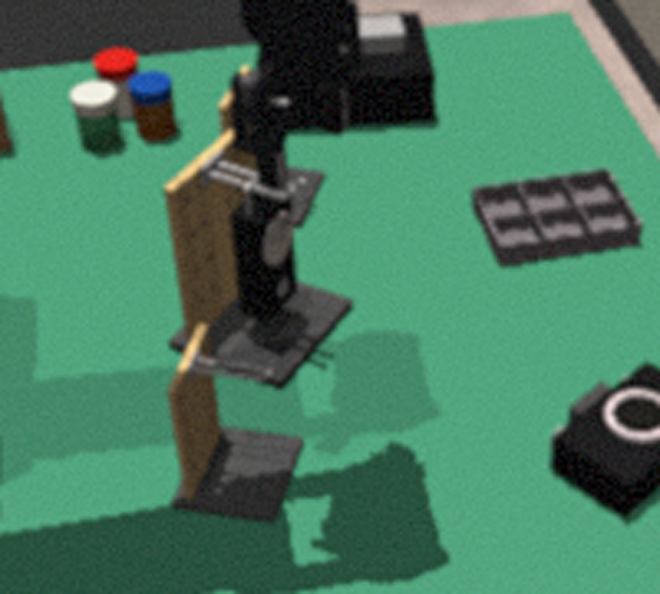

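The meter hangs on both prongs at about (265,250), dial (277,240) facing outward, clear of the board and base. I'll let it settle, then hand in.

Call:
send_rows --targets '[{"offset": [0,0,0],"spin": 0},{"offset": [0,0,0],"spin": 0},{"offset": [0,0,0],"spin": 0},{"offset": [0,0,0],"spin": 0},{"offset": [0,0,0],"spin": 0},{"offset": [0,0,0],"spin": 0},{"offset": [0,0,0],"spin": 0},{"offset": [0,0,0],"spin": 0}]'

```text
time_s: 19.5
eef_pos: [484.5, 99.9, 308.8]
ee_rot: [-0.0, 0.343, 0.939, -0.0]
force: [0.1, 0.2, 0.4]
grip_width: 0.95
grip_force: 0.0
```

```bash
python3 - <<'E'
from st import *
im,d,c,M=snap("side")
Q=pts(d,c,M).reshape(-1,3);p=S(Q);k=(abs(p[:,0])<30)&(abs(p[:,1])<45)&(Q[:,2]>25)&(Q[:,2]<172)
X=np.c_[p[k],Q[k,2]];print(len(X),np.percentile(X,[2,50,98],axis=0).round(1))
print(ctrl.finish_job())
E
```

```text
629 [[-14.3 -32.5  42.3]
 [ 14.4 -23.3 110.8]
 [ 20.1  20.9 160.1]]
the job is handed in; nothing more can be done
None
```

Handed in at about 19.6 s of the 67 s allowed: the meter was stood on its foot and released, then taken again and hung by its loop over both prongs of the largest stand, dial outward, and it hung still with the gripper well clear.

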